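Transfer a row of cam locks to the wash rack in order

TASK

Four cam locks stand in a row in the oak block, each behind its own key; get them ready for the ultrasonic bath by moving them into the stainless wash rack in the same left-to-right order, so that each can be matched to its key again afterwards. Stand each lock on its face, threaded barrel up, down in its own seat. Leave the keys lying where they are and do not let any lock fall over.

Things in the scene. Friction and masses are not known exactly. Their poses are not given: they have to be found in the camera images.
- lock_a: Chrome cam lock standing face down, threaded 19 mm dia. barrel up; loose. Origin: centre of the underside of its face; z up along the barrel. The short one: round face flange 26 mm dia. x 4 mm, barrel up to 37 mm, then a 7 mm square spindle stub; 43 mm tall in all, about 65 g. Grip it by the plain barrel, 22 to 36 mm above the face.
- lock_b: Chrome cam lock standing face down, threaded 19 mm dia. barrel up; loose. Origin: centre of the underside of its face; z up along the barrel. The tall one: round face flange 30 mm dia. x 5 mm, barrel up to 52 mm, then a 7 mm square spindle; 60 mm tall in all, about 110 g. Grip it by the barrel, 22 to 50 mm above the face.
- lock_c: Chrome cam lock standing face down, threaded 19 mm dia. barrel up; loose. Origin: centre of the underside of its face; z up along the barrel. The one with a square face flange, 24.5 mm x 24.5 mm x 5 mm; barrel up to 41 mm, then a 15 mm washer and a hex bolt head; 47.5 mm tall in all, about 80 g. Grip it by the barrel, 22 to 40 mm above the face.
- lock_d: Chrome cam lock standing face down, threaded 19 mm dia. barrel up; loose. Origin: centre of the underside of its face; z up along the barrel. The one with a hex nut run down to its face: round flange 26 mm dia. x 4 mm, hex nut 25 mm across flats from 5 to 12 mm, barrel up to 40 mm, then a 7 mm square spindle; 46 mm tall in all, about 85 g. Grip it by the barrel, 22 to 39 mm above the face.
- oak_block: Oak block 112 (x) x 262 (y) x 36 mm, fixed. Origin: centre of underside; y along the row, to the robot's left; turned up to 23 deg. Round pockets 48 mm dia., 6 mm deep (floor 30 mm up), at x = +21, y = +93, +31, -31, -93 mm hold the locks, off-centre, in shuffled order. Recesses 24 x 50 mm, as deep, at x = -37 and the same y hold the keys. A low screwdriver lies along its -x edge.
- wash_rack: Stainless wash rack beside the block, left or right, fixed; plate 86 (x) x 262 (y) mm, top 26 mm up. Origin: its centre at bench height; y along the row, to the robot's left; turned up to 23 deg. Four empty round seats 48 mm dia., 6 mm deep (grey perforated deck 20 mm up), at x = 0, y = +93, +31, -31, -93 mm. Equal y = same place in the row as in the block. Wire bail at each end, 53 mm high.
- key_a: Flat brass key of lock_a, about 46 mm long and 3 mm thick, with a round bow 20 mm dia.; loose, lying in its recess in the oak block in front of lock_a, 58 mm from that pocket's centre. Origin: middle of its length, underside; the bow is towards +y. It stays where it is.
- key_b: Flat brass key of lock_b, about 46 mm long and 3 mm thick, with a square-cornered bow 20 x 18 mm; loose, lying in its recess in the oak block in front of lock_b, 58 mm from that pocket's centre. Origin: middle of its length, underside; the bow is towards +y. It stays where it is.
- key_c: Flat brass key of lock_c, about 46 mm long and 3 mm thick, with a diamond bow, a 14.5 mm square set cornerwise; loose, lying in its recess in the oak block in front of lock_c, 58 mm from that pocket's centre. Origin: middle of its length, underside; the bow is towards +y. It stays where it is.
- key_d: Flat brass key of lock_d, about 46 mm long and 3 mm thick, with an oval bow 20 x 10 mm across; loose, lying in its recess in the oak block in front of lock_d, 58 mm from that pocket's centre. Origin: middle of its length, underside; the bow is towards +y. It stays where it is.
There are look-alikes about, which are no part of the job. Leave any turquoise look-alike of the lock_b alone. What is shaped like the key_a but black is not meant.

How it is judged:
By the outcome, as a careful person would: the job done as asked, in the order asked, and still so for the second after the job is handed in, with the robot touching nothing.
It also fails if it takes over 99 s, if anything falls off the work surface, if the arm or the gripper's body presses on something with over 40 N, if the wrist force passes 120 N, or if a joint passes its speed limit or range.

ROBOT

A 7-joint arm with a two-finger parallel gripper is mounted at the origin on the work surface. World frame = base frame: x ahead of the robot, y to its left, z up, the work surface at z = 0. Lengths are in m, angles in rad, forces in N, time in s.
With the tool pointing down it reaches from about 0.425 to 0.875 m from the base axis. Payload 9.9 kg.
Tool frame: the origin (TCP) lies midway between the tips of the shut fingers; the grasp point (between the pads) lies grip_point_offset behind it (grip_point_offset is the distance from the TCP to the grasp point, in m); z points along the fingers, y is the line along which they close (so a half turn about z gives the same grasp; the last joint's range is limited). The gripper opens to 85 mm and grips with 20 to 120 N. Pads are 22 mm wide; open, the fingers measure 114 mm over their backs; the gripper's body (76 mm by 85 mm) begins 54 mm behind the grasp point. The pads swing forward as they close: fully open they stand 13 mm farther back than shut.
Start: joints at [-1.362, 0.576, 0.025, 1.437, -0.015, 1.129, -0.057], TCP at [0.195, 0.646, 0.231] pointing down, gripper open.
Joint ranges: [-2.76, 2.76], [-0.34, 2.15], [-1.52, 1.57], [0.19, 2.46], [-1.09, 4.23], [0.17, 1.99], [-2.82, 2.82]. Speed limits (rad/s): [2.22, 2.22, 3.01, 3.01, 3.14, 3.14, 3.14].

INTERFACE

Orientations are given as a unit quaternion [x, y, z, w].
In Python, from cell import get_state, grab_frame, camera_params, job_done, find_in, landmark_of, grip_point_offset gives the robot as it stands.
- The arm moves only by the tool play_rows, never from a script. Its argument "steps" is text: rows parted by semicolons, each of 7 numbers parted by spaces: the shift along the world's x, y, z in mm, then the turn, a rotation vector about the world's x, y, z in rad, then the gripper command: -1 is fully open, 1 is shut, values between are in proportion. In form: tx ty tz wx wy wz fingers; .... A call has 1 to 20 rows; each row shifts and turns the commanded pose from where the row before left it; what a row does not reach is not made up. A row lasts 1/8 s, in which the tool goes at most 62.5 mm and 10.7 degrees, less where a joint would pass 70% of its speed; a pose out of reach is approached as far as the arm can. A call with a gripper value outside its range is refused whole. The fingers move at their own pace and stop on an object; "squeeze" is the grip in N (left out, the last holds). Time passes only in rows, so rows that do not move let the fingers close. It gives the time, the measured TCP pose, the force, the opening and the grip force at its end, in the units of the state.
- get_state(): the state, without advancing time (a new reading comes with each control period).
- grab_frame(name): name is "side" or "top" or "wrist"; returns the picture (384x512x3 uint8, red, green, blue); there is no depth.
- camera_params(name): a dict with "fovy" (degrees; the focal length in pixels is half the picture's height over the tangent of half this angle, whatever the lens; pixels are square), "cx", "cy" (the principal point, pixels), "cam_to_world" (4x4, takes a point from camera to world coordinates); the wrist camera has in their place "T_tool_cam" (4x4, takes a point from camera to tool coordinates, whose origin is the TCP and whose axes are the flange's). Camera axes: x right, y up, looking along -z (the intrinsics and any distortion apply to the point x, -y, -z); pixel columns grow to the right and rows downward; lengths in m; the calibration is good to about 2 mm. A picture is of the moment at which its call begins: read the wrist's pose just before it. camera_params takes no time and is no camera call.
- job_done(): hands the job in; it is judged then, once.
Trained networks look in the newest picture that a camera, given by its name, has taken for a name from the list of things; names that differ only in an ending like _2 or _b are one class to them, and where a whole thing is asked for, a point or a joint stands for the part that bears it (a point fixed in the world has none). Each returns a list of dicts, best first, with "score" (0 to 1); they miss things now and then, are a little off and sometimes report something else, mostly with a low value. They report only what shows in the picture. A call takes as long as a camera call. They do not tell look-alikes from the thing itself.
- find_in(target, camera): "centre" ([column, row] in pixels, amid what is visible of it).
- landmark_of(target, camera): "centre" ([column, row] in pixels: a listed point, or the origin of a listed thing).
The state is a dict: "time_s": time; "qpos": joint angles; "qvel": joint speeds; "effort": joint torques, N m; "tool_pos": TCP position; "ee_rot": TCP orientation; "force": force on the tool from outside, world axes, zero at the start; "moment": the same for the moment, N m; "grip_width": opening from 0.0 (shut) to 1.0 (fully open); "grasp_force": force on a finger pad.
Only numpy, scipy, OpenCV 4.12 (cv2) and the standard library are available. Lean on these libraries where they do the work, as an engineer would, in place of code of your own. Each camera call takes 0.05 s, during which the arm holds its last target. There are 200 camera calls.

## Working session

There is one attempt and no reset: what is moved stays moved. The work goes in short steps, Python scripts to look and compute and a tool call to move; the robot and the scene stay as the last step left them, time stands still between calls to the robot, and variables do not carry over. Pictures are saved under pics/ and viewed, at most 14 in all, crops included, and the job is handed in when it is done.

Besides the shell and the picture viewer there is one more tool, called as name(argument=value, ...), one argument or row to a line, values as JSON. play_rows: Moves the arm, as the interface text tells. Its arguments: {"type":"object","properties":{"steps":{"type":"string"},"squeeze":{"type":"number"}},"required":["steps"]}

```bash
mkdir -p pics
cat > h.py <<'E'
import numpy as np, cv2
from cell import *
def K(n):
    p=camera_params(n); f=192/np.tan(np.radians(p['fovy'])/2); return p,f
def c2w(n,st=None):
    p,f=K(n)
    if n!='wrist': return np.array(p['cam_to_world'])
    from scipy.spatial.transform import Rotation as R
    st=st or get_state(); T=np.eye(4); T[:3,:3]=R.from_quat(st['ee_rot']).as_matrix(); T[:3,3]=st['tool_pos']
    return T@np.array(p['T_tool_cam'])
def px2w(n,uv,z,T=None):
    p,f=K(n); T=c2w(n) if T is None else T
    uv=np.array([[uv]],float)
    d=p.get('distortion',p.get('dist'))
    if d is not None: uv=cv2.undistortPoints(uv,np.array([[f,0,p['cx']],[0,f,p['cy']],[0,0,1.]]),np.array(d,float))[0,0]
    else: uv=(uv[0,0]-[p['cx'],p['cy']])/f
    r=T[:3,:3]@np.array([uv[0],-uv[1],-1]); o=T[:3,3]
    return (o+r*(z-o[2])/r[2])
def w2px(n,P,T=None):
    p,f=K(n); T=c2w(n) if T is None else T
    q=np.linalg.inv(T)@np.append(P,1); return np.array([p['cx']+f*q[0]/-q[2],p['cy']-f*q[1]/-q[2]])
def save(n,name,im=None):
    im=grab_frame(n) if im is None else im
    cv2.imwrite('pics/'+name,im[:,:,::-1]); return im
E
python3 - <<'E'
from h import *
np.set_printoptions(precision=3,suppress=True)
for n in('top','side','wrist'):
    print(n,camera_params(n))
print(get_state(),grip_point_offset)
im=save('top','t0.png')
for t in['lock_a','lock_b','lock_c','lock_d','oak_block','wash_rack','key_a','key_b','key_c','key_d']:
    print(t,[(d['centre'],d['score']) for d in landmark_of(t,'top')][:6])
save('side','s0.png')
E
```

```text
top {'fovy': 57.35631309789724, 'cx': 256.3869737545719, 'cy': 186.23741886432092, 'cam_to_world': array([[-0.023,  0.995, -0.101,  0.413],
       [-1.   , -0.022,  0.014, -0.01 ],
       [ 0.012,  0.102,  0.995,  0.952],
       [ 0.   ,  0.   ,  0.   ,  1.   ]])}
side {'fovy': 48.19120834425013, 'cx': 257.84627101716984, 'cy': 188.12156678898012, 'cam_to_world': array([[ 0.76 ,  0.485, -0.434,  0.113],
       [-0.65 ,  0.568, -0.504, -0.455],
       [ 0.002,  0.665,  0.747,  0.726],
       [ 0.   ,  0.   ,  0.   ,  1.   ]])}
wrist {'fovy': 61.595028596782, 'cx': 259.21909891110363, 'cy': 189.90074189783476, 'T_tool_cam': array([[ 0.001,  0.944,  0.329,  0.085],
       [ 1.   , -0.001, -0.001,  0.   ],
       [-0.   ,  0.329, -0.944, -0.142],
       [ 0.   ,  0.   ,  0.   ,  1.   ]])}
{'time_s': 0.0, 'qpos': array([-1.362,  0.577,  0.025,  1.438, -0.015,  1.129, -0.057]), 'qvel': array([ 0.   , -0.   ,  0.001, -0.001,  0.   ,  0.   ,  0.002]), 'effort': array([ -0.   , -76.574,   2.25 , -28.599,   0.015,   0.013,   0.   ]), 'tool_pos': array([0.195, 0.646, 0.23 ]), 'ee_rot': array([ 
[... 568 characters left out ...]
d [([313.6, 168.0], 0.64), ([269.7, 222.6], 0.56), ([358.2, 162.6], 0.51), ([340.2, 166.0], 0.45), ([281.9, 138.2], 0.44)]
oak_block [([323.7, 176.4], 0.77)]
wash_rack [([167.8, 198.9], 0.75)]
key_a [([361.4, 182.4], 0.65), ([336.6, 191.0], 0.61), ([300.0, 240.3], 0.55), ([293.4, 195.9], 0.45), ([313.4, 191.5], 0.37)]
key_b [([361.4, 182.4], 0.65), ([336.6, 191.0], 0.61), ([300.0, 240.3], 0.55), ([293.4, 195.9], 0.45), ([313.4, 191.5], 0.37)]
key_c [([361.4, 182.4], 0.65), ([336.6, 191.0], 0.61), ([300.0, 240.3], 0.55), ([293.4, 195.9], 0.45), ([313.4, 191.5], 0.37)]
key_d [([361.4, 182.4], 0.65), ([336.6, 191.0], 0.61), ([300.0, 240.3], 0.55), ([293.4, 195.9], 0.45), ([313.4, 191.5], 0.37)]
```

Run:
```python
import cv2
a=cv2.imread('pics/t0.png')[90:290,100:400]
b=cv2.imread('pics/s0.png')
cv2.imwrite('pics/t0c.png',cv2.resize(a,None,fx=2.66,fy=2.66,interpolation=cv2.INTER_CUBIC))
cv2.imwrite('pics/s0c.png',cv2.resize(b,(768,576)))
```

```text
(no output)
```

View pics/t0c.png

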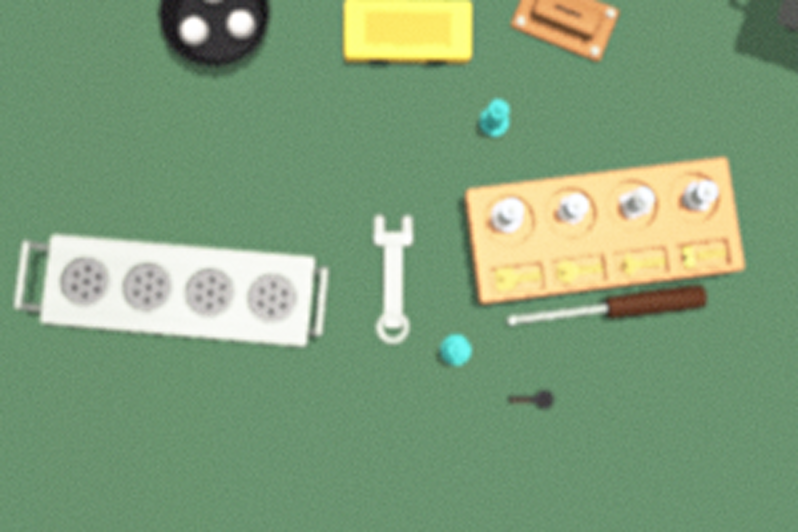

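View pics/s0c.png

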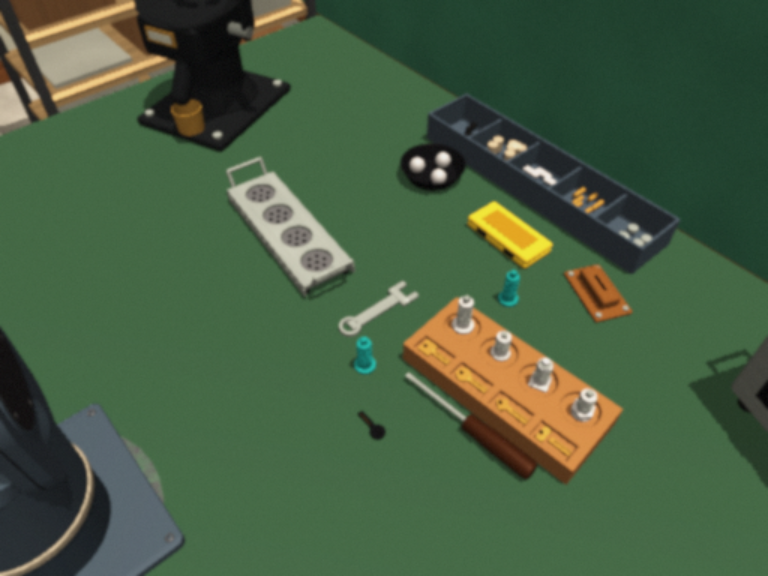

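```bash
cat >> h.py <<'E'
def fit(local,W):
    l=np.array(local)[:,:2]; w=np.array(W)[:,:2]; lc,wc=l.mean(0),w.mean(0)
    H=(l-lc).T@(w-wc); a=np.arctan2(H[0,1]-H[1,0],H[0,0]+H[1,1]); R=np.array([[np.cos(a),-np.sin(a)],[np.sin(a),np.cos(a)]])
    t=wc-R@lc; return t,a,R,np.abs(w-(l@R.T+t)).max()
E
python3 - <<'E'
from h import *
np.set_printoptions(precision=4,suppress=True)
cv=lambda c:np.array(c)/2.66+[100,90]
for nm,cs,z,hx,hy in(('block',[(466,188),(727,157),(745,270),(480,304)],.036,.056,.131),('rack',[(52,235),(315,257),(307,346),(40,322)],.026,.043,.131)):
    W=[px2w('top',cv(c),z) for c in cs]; L=[(hx,hy),(hx,-hy),(-hx,-hy),(-hx,hy)]
    t,a,R,e=fit(L,W); print(nm,t,np.degrees(a),'res',e, np.linalg.norm(W[0]-W[1]),np.linalg.norm(W[1]-W[2]))
    for y in(.093,.031,-.031,-.093):
        P=t+R@[.021 if nm=='block' else 0,y]; print(P,np.hypot(*P))
for c in [(84,281),(146,287),(209,292),(272,297)]: print('seat',px2w('top',cv(c),.02))
for c,h in [((507,210),.075),((573,206),.07),((638,201),.07),((703,190),.07)]: print('lock',px2w('top',cv(c),h))
E
```

```text
block [ 0.5282 -0.211 ] 5.759384786028325 res 0.002332167466066515 0.2635863311498133 0.11438586271336412
[ 0.5398 -0.1164] 0.5521621870205681
[ 0.546  -0.1781] 0.5742851516275502
[ 0.5522 -0.2398] 0.6020064700519586
[ 0.5584 -0.3015] 0.6345928967369248
rack [0.4783 0.2126] -6.262260892633621 res 0.0013251413548090452 0.2624775141334518 0.08848580424867304
[0.4885 0.3051] 0.575900494839962
[0.4817 0.2435] 0.5397163567716989
[0.4749 0.1818] 0.5085411601600394
[0.4682 0.1202] 0.4833450914066694
seat [0.4896 0.3081 0.02  ]
seat [0.4822 0.2465 0.02  ]
seat [0.4758 0.1838 0.02  ]
seat [0.4694 0.1212 0.02  ]
lock [ 0.5438 -0.1101  0.075 ]
lock [ 0.5471 -0.174   0.07  ]
lock [ 0.5506 -0.2366  0.07  ]
lock [ 0.5599 -0.2996  0.07  ]
```

Run:
```python
from h import *
np.set_printoptions(precision=3,suppress=True)
for c in [(140,118),(218,145),(290,92),(235,5),(735,390),(365,335+30),(510,303)]: print(c,px2w('side',np.array(c)/1.5,0), px2w('side',np.array(c)/1.5,.25))
cv=lambda c:np.array(c)/2.66+[100,90]
print(px2w('top',cv((740,50)),.1),px2w('top',cv((780,10)),.2))
```

```text
(140, 118) [0.448 0.673 0.   ] [0.333 0.285 0.25 ]
(218, 145) [0.519 0.499 0.   ] [0.379 0.17  0.25 ]
(290, 92) [0.724 0.56  0.   ] [0.514 0.21  0.25 ]
(235, 5) [0.843 0.965 0.   ] [0.592 0.476 0.25 ]
(735, 390) [ 0.76  -0.407  0.   ] [ 0.538 -0.424  0.25 ]
(365, 365) [ 0.415 -0.06   0.   ] [ 0.311 -0.196  0.25 ]
(510, 303) [ 0.646 -0.114  0.   ] [ 0.463 -0.231  0.25 ]
[ 0.688 -0.332  0.1  ] [ 0.689 -0.33   0.2  ]
```

play_rows(
  steps="29.5 -34.5 0 0 0 -0.16 0; 29.5 -34.5 0 0 0 -0.16 0; 29.5 -34.5 0 0 0 -0.16 0; 29.5 -34.5 0 0 0 -0.16 0; 29.5 -34.5 0 0 0 -0.16 0; 29.5 -34.5 0 0 0 -0.16 0; 29.5 -34.5 0 0 0 -0.16 0; 29.5 -34.5 0 0 0 -0.16 0; 29.5 -34.5 0 0 0 0 0; 29.5 -34.5 0 0 0 0 0",
  squeeze=40,
)

```text
time_s: 1.85
tool_pos: [0.4906, 0.3003, 0.2315]
ee_rot: [0.708, 0.707, 0.0, -0.0]
force: [-0.3, 0.0, 0.6]
grip_width: 0.502
grasp_force: 0.0
```

play_rows(
  steps="6 -54 0 0 0 0 0; 6 -54 0 0 0 0 0; 6 -54 0 0 0 0 0; 6 -54 0 0 0 0 0; 6 -54 0 0 0 0 0; 6 -54 0 0 0 0 0; 6 -54 0 0 0 0 0; 6 -54 0 0 0 0 0; 0 0 0 0 0 0 0",
)

```text
time_s: 2.98
tool_pos: [0.5374, -0.1361, 0.2317]
ee_rot: [0.71, 0.704, -0.001, 0.001]
force: [-0.3, 0.5, 0.2]
grip_width: 0.5
grasp_force: 0.0
```

Run:
```python
from h import *
np.set_printoptions(precision=4,suppress=True)
st=get_state(); T=c2w('wrist',st); im=save('wrist','w1.png'); print(st['tool_pos'])
for t in ['lock_a','key_a']:
    for d in landmark_of(t,'wrist')[:8]: print(t,d['centre'],round(d['score'],2),px2w('wrist',d['centre'],.03,T))
cv2.imwrite('pics/w1c.png',cv2.resize(im,(800,600),interpolation=cv2.INTER_CUBIC)[:,:,::-1])
```

```text
[ 0.5374 -0.1361  0.2317]
lock_a [359.0, 128.3] 0.9 [ 0.6433 -0.1029  0.03  ]
lock_a [271.9, 246.2] 0.84 [ 0.5517 -0.243   0.03  ]
lock_a [143.8, 85.4] 0.72 [ 0.421  -0.0577  0.03  ]
lock_a [264.2, 135.4] 0.55 [ 0.5429 -0.1095  0.03  ]
key_a [111.2, 151.7] 0.83 [ 0.377  -0.1257  0.03  ]
key_a [220.5, 197.2] 0.71 [ 0.4929 -0.1795  0.03  ]
key_a [207.4, 146.5] 0.66 [ 0.4816 -0.121   0.03  ]
key_a [234.2, 289.2] 0.54 [ 0.5042 -0.304   0.03  ]
key_a [226.5, 244.4] 0.49 [ 0.4971 -0.2401  0.03  ]
```

View pics/w1c.png

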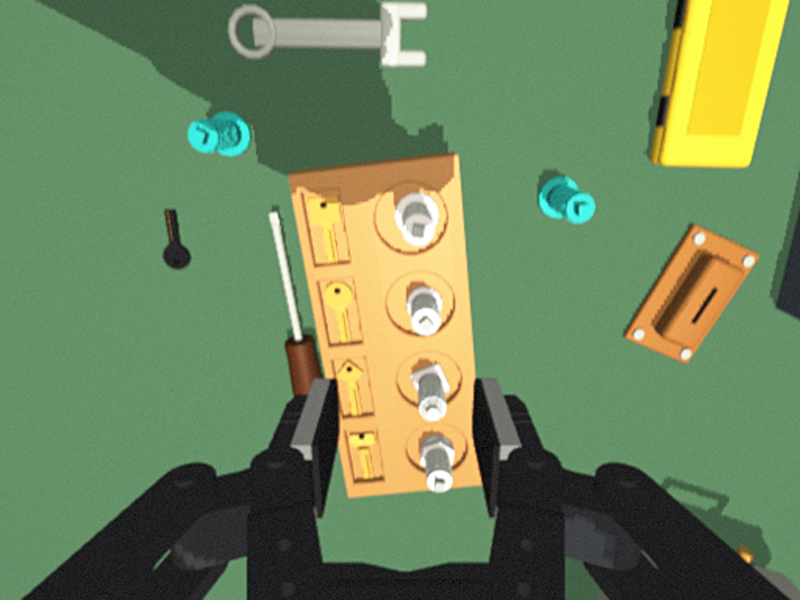

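Run:
```python
from h import *
np.set_printoptions(precision=4,suppress=True)
T=c2w('wrist')
for n,c,z in(('b',(418,230),.09),('a',(426,322),.073),('c',(432,409),.0775),('d',(439,481),.076)):
    print(n,px2w('wrist',np.array(c)/1.5625,z,T))
# flange base guess
for n,c in(('b',(416,211)),('a',(423,298)),('c',(429,376)),('d',(436,443))): print(n,px2w('wrist',np.array(c)/1.5625,.034,T))
for t in('top','side'):
    grab_frame(t)
    for d in landmark_of('lock_a',t)[:6]: print(t,px2w(t,d['centre'],.03),d['score'])
```

```text
b [ 0.545  -0.1029  0.09  ]
a [ 0.5511 -0.1661  0.073 ]
c [ 0.5557 -0.2275  0.0775]
d [ 0.5618 -0.2875  0.076 ]
b [ 0.545  -0.1014  0.034 ]
a [ 0.5504 -0.1634  0.034 ]
c [ 0.5556 -0.2258  0.034 ]
d [ 0.5621 -0.2853  0.034 ]
top [ 0.5457 -0.1089  0.03  ] 0.47
top [ 0.6366 -0.0998  0.03  ] 0.42
top [ 0.413  -0.0514  0.03  ] 0.42
side [ 0.5582 -0.3004  0.03  ] 0.78
side [ 0.5484 -0.1737  0.03  ] 0.72
side [ 0.5514 -0.1132  0.03  ] 0.72
side [ 0.6348 -0.1145  0.03  ] 0.68
side [ 0.4018 -0.0757  0.03  ] 0.59
side [ 0.5584 -0.2415  0.03  ] 0.53
```

Run:
```python
from h import *
np.set_printoptions(precision=4,suppress=True)
st=get_state();T=c2w('wrist'); print(st['tool_pos'],st['ee_rot'])
L=[(-.056,.131),(.056,.131),(.056,-.131),(-.056,-.131)]
W=[px2w('wrist',np.array(c)/1.5625,.036,T) for c in((290,174),(459,154),(482,487),(348,497))]
print(fit(L,W)); print(np.array(W))
# pockets rims
for c in((411,216),(420,303),(429,380),(437,447)): print('pocket',px2w('wrist',np.array(c)/1.5625,.036,T))
Lk=[px2w('side',np.array(c)/1.5,.036) for c in((461,303),(622,410),(568,470),(404,345))]
print('side',fit([(.056,.131),(.056,-.131),(-.056,-.131),(-.056,.131)],Lk))
```

```text
[ 0.538  -0.1293  0.2313] [ 0.707   0.7072  0.0001 -0.0002]
(array([ 0.5317, -0.2005]), np.float64(0.10766020817973683), array([[ 0.9942, -0.1075],
       [ 0.1075,  0.9942]]), np.float64(0.0010345198552142998))
[[ 0.4625 -0.0765  0.036 ]
 [ 0.5726 -0.0638  0.036 ]
 [ 0.6008 -0.3257  0.036 ]
 [ 0.491  -0.3359  0.036 ]]
pocket [ 0.5418 -0.104   0.036 ]
pocket [ 0.5485 -0.1661  0.036 ]
pocket [ 0.5559 -0.2277  0.036 ]
pocket [ 0.5632 -0.2872  0.036 ]
side (array([ 0.5272, -0.2127]), np.float64(0.09823777918823492), array([[ 0.9952, -0.0981],
       [ 0.0981,  0.9952]]), np.float64(0.009403902405122427))
```

Run:
```python
from h import *
np.set_printoptions(precision=4,suppress=True)
st=get_state(); T=c2w('wrist',st); im=save('wrist','w2.png'); print(st['tool_pos'],st['ee_rot'],get_state()['tool_pos'])
cv2.imwrite('pics/w2c.png',cv2.resize(im[95:320,170:320],None,fx=2.66,fy=2.66,interpolation=cv2.INTER_CUBIC)[:,:,::-1])
np.save('T2.npy',T)
```

```text
[ 0.538  -0.1293  0.2313] [ 0.707   0.7072  0.0001 -0.0002] [ 0.538  -0.1295  0.2313]
```

View pics/w2c.png

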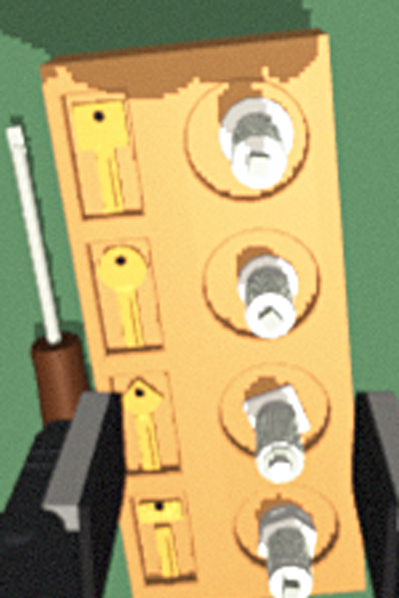

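Run:
```python
from h import *
np.set_printoptions(precision=4,suppress=True)
T=np.load('T2.npy'); g=lambda c,z:px2w('wrist',np.array(c)/2.66+[170,95],z,T)
for n,c,z,f in(('b',(258,166),.082,(256,130)),('a',(270,314),.067,(267,281)),('c',(280,463),.073,(277,411)),('d',(291,583),.070,(287,524))): print(n,g(c,z),g(f,.034))
W=[g(c,.036) for c in((43,67),(327,34),(362,590),(0,0))][:3]
L=[(-.056,.131),(.056,.131),(.056,-.131)]
print(fit(L[:2],W[:2]))
for c in((247,139),(262,285),(275,412),(286,527)): print('pocket',g(c,.036))
```

```text
b [ 0.545  -0.1136  0.082 ] [ 0.5452 -0.1103  0.034 ]
a [ 0.5505 -0.1759  0.067 ] [ 0.5504 -0.1749  0.034 ]
c [ 0.5552 -0.2389  0.073 ] [ 0.5557 -0.2372  0.034 ]
d [ 0.5612 -0.3009  0.07  ] [ 0.5613 -0.2974  0.034 ]
(array([ 0.5321, -0.2093]), np.float64(0.1138428349364943), array([[ 0.9935, -0.1136],
       [ 0.1136,  0.9935]]), np.float64(0.0008302308590649732))
pocket [ 0.5416 -0.1136  0.036 ]
pocket [ 0.5482 -0.1759  0.036 ]
pocket [ 0.5547 -0.2366  0.036 ]
pocket [ 0.5608 -0.2976  0.036 ]
```

play_rows(
  steps="7 17 -30 0 0 0 0; 0 0 -50 0 0 0 0; 0 0 -50 0 0 0 0; 0 0 -35 0 0 0 0; 0 0 -15 0 0 0 0; 0 0 -9 0 0 0 0; 0 0 0 0 0 0 0; 0 0 0 0 0 0 0; 0 0 0 0 0 0 1; 0 0 0 0 0 0 1; 0 0 0 0 0 0 1; 0 0 0 0 0 0 1",
  squeeze=40,
)

```text
time_s: 4.88
tool_pos: [0.5452, -0.1138, 0.0431]
ee_rot: [0.708, 0.706, 0.0, 0.0]
force: [-1.3, -0.2, 5.5]
grip_width: 0.206
grasp_force: 38.8
```

play_rows(
  steps="0 0 15 0 0 0 1; 0 0 35 0 0 0 1; 0 0 40 0 0 0 1; -3 20 20 0 0 0 1; -6 45 0 0 0 0 1; -7 55 0 0 0 0 1; -8 60 0 0 0 0 1; -8 60 0 0 0 0 1; -8 60 0 0 0 0 1; -7 55 0 0 0 0 1; -6 45 0 0 0 0 1; -3 20 0 0 0 0 1; 0 0 0 0 0 0 1; 0 0 0 0 0 0 1; 0 0 0 0 0 0 1; 0 0 0 0 0 0 1",
)

```text
time_s: 6.88
tool_pos: [0.4892, 0.3052, 0.1524]
ee_rot: [0.708, 0.706, -0.0, 0.0]
force: [0.0, -0.5, -0.9]
grip_width: 0.21
grasp_force: 39.1
```

Run:
```python
from h import *
np.set_printoptions(precision=4,suppress=True)
st=get_state(); T=c2w('wrist',st); im=save('wrist','w3.png'); print(st['tool_pos'],st['ee_rot'],st['grip_width'])
np.save('T3.npy',T)
cv2.imwrite('pics/w3c.png',cv2.resize(im,(768,576),interpolation=cv2.INTER_CUBIC)[:,:,::-1])
```

```text
[0.4892 0.3052 0.1524] [ 0.7084  0.7058 -0.      0.0001] 0.21013550440093964
```

View pics/w3c.png

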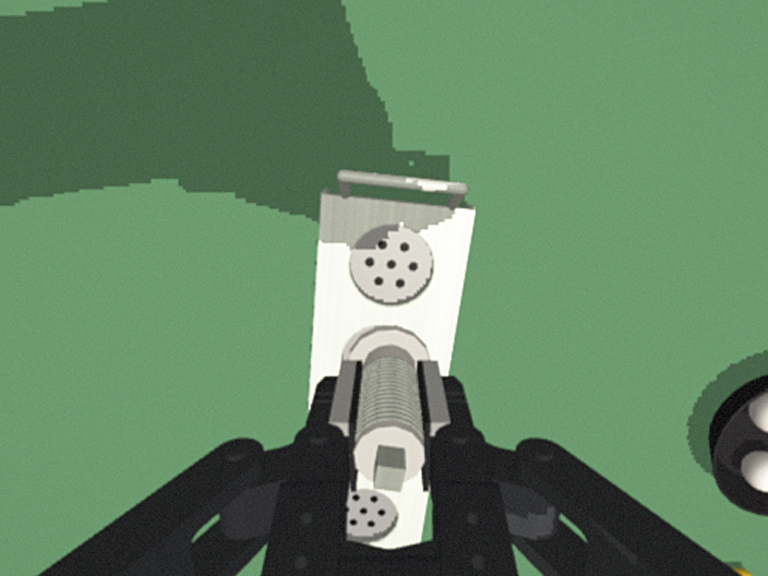

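Run:
```python
from h import *
np.set_printoptions(precision=4,suppress=True)
T=np.load('T3.npy'); g=lambda c,z:px2w('wrist',np.array(c)/1.5,z,T)
print('seat',g((391,264),.02),g((369,512),.02))
W=[g((321,192),.026),g((475,208),.026)]
print(W,fit([(-.043,.131),(.043,.131)],W))
zf=.030+.1524-.0431
print('spindle', g((390,469),zf+.06),'barrel',g((389,452),zf+.052))
```

```text
seat [0.4904 0.3079 0.02  ] [0.4742 0.122  0.02  ]
[array([0.4518, 0.3512, 0.026 ]), array([0.5372, 0.3421, 0.026 ])] (array([0.4806, 0.2164]), np.float64(-0.10634698002715301), array([[ 0.9944,  0.1061],
       [-0.1061,  0.9944]]), np.float64(7.19028083563944e-05))
spindle [0.4893 0.3103 0.1993] barrel [0.4891 0.3089 0.1913]
```

play_rows(
  steps="1 0 -25 0 0 0 1; 0 0 -40 0 0 0 1; 0 0 -30 0 0 0 1; 0 0 -15 0 0 0 1; 0 0 -6 0 0 0 1; 0 0 -2 0 0 0 1; 0 0 0 0 0 0 1; 0 0 0 0 0 0 1; 0 0 0 0 0 0 1",
)

```text
time_s: 8.05
tool_pos: [0.49, 0.3065, 0.0347]
ee_rot: [0.708, 0.706, 0.0, 0.0]
force: [-0.2, -0.6, -1.4]
grip_width: 0.211
grasp_force: 39.1
```

play_rows(
  steps="0 0 -1 0 0 0 1; 0 0 0 0 0 0 1; 0 0 0 0 0 0 1; 0 0 0 0 0 0 0.4; 0 0 0 0 0 0 0; 0 0 0 0 0 0 0; 0 0 10 0 0 0 0; 0 0 30 0 0 0 0; 0 0 45 0 0 0 0; 0 0 33 0 0 0 0; 0 0 0 0 0 0 0; 0 0 0 0 0 0 0",
)

```text
time_s: 9.55
tool_pos: [0.4894, 0.3063, 0.1513]
ee_rot: [0.708, 0.706, -0.0, -0.0]
force: [-0.1, 0.3, -0.2]
grip_width: 0.497
grasp_force: 0.0
```

Run:
```python
from h import *
im=save('wrist','w4.png'); print(get_state()['tool_pos'])
cv2.imwrite('pics/w4c.png',cv2.resize(im[100:,150:350],None,fx=2,fy=2,interpolation=cv2.INTER_CUBIC)[:,:,::-1])
```

```text
[0.48925056 0.30612406 0.15072449]
```

View pics/w4c.png

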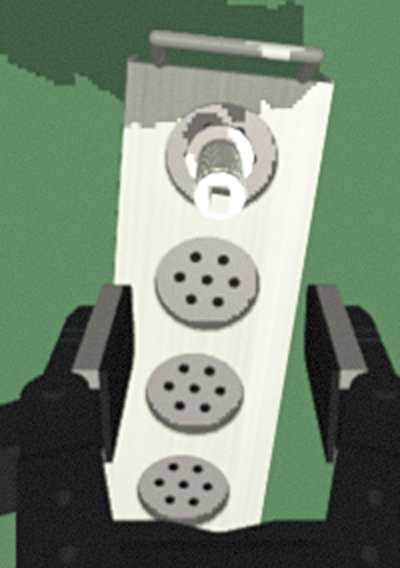

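play_rows(
  steps="3 -22 0 0 0 0 0; 6 -45 0 0 0 0 0; 7 -58 0 0 0 0 0; 7 -58 0 0 0 0 0; 8 -58 0 0 0 0 0; 8 -58 0 0 0 0 0; 7 -58 0 0 0 0 0; 7 -58 0 0 0 0 0; 6 -45 0 0 0 0 0; 2 -22 0 0 0 0 0; 0 0 0 0 0 0 0; 0 0 -30 0 0 0 0; 0 0 -25 0 0 0 0; 0 0 0 0 0 0 0; 0 0 0 0 0 0 0",
)

```text
time_s: 11.48
tool_pos: [0.5509, -0.1755, 0.0969]
ee_rot: [0.708, 0.707, 0.0, 0.0]
force: [0.1, -0.8, 0.2]
grip_width: 0.5
grasp_force: 0.0
```

Run:
```python
from h import *
np.set_printoptions(precision=4,suppress=True)
T=c2w('wrist');im=save('wrist','w5.png'); np.save('T5.npy',T);print(get_state()['tool_pos'])
cv2.imwrite('pics/w5c.png',cv2.resize(im[100:,150:350],None,fx=2,fy=2,interpolation=cv2.INTER_CUBIC)[:,:,::-1])
```

```text
[ 0.5512 -0.1757  0.0972]
```

View pics/w5c.png

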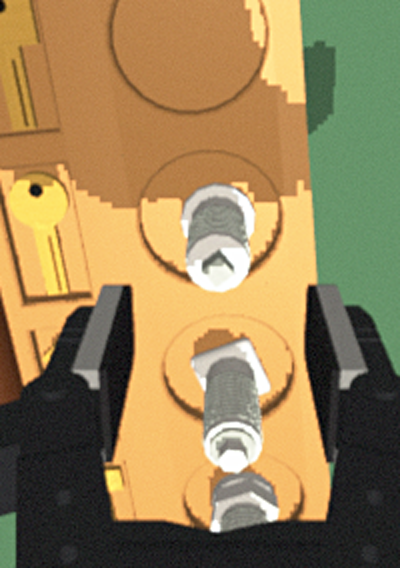

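play_rows(
  steps="0 0 -25 0 0 0 0; 0 0 -18 0 0 0 0; 0 0 -11 0 0 0 0; 0 0 0 0 0 0 0; 0 0 0 0 0 0 0; 0 0 0 0 0 0 1; 0 0 0 0 0 0 1; 0 0 0 0 0 0 1; 0 0 0 0 0 0 1",
)

```text
time_s: 12.65
tool_pos: [0.5512, -0.1758, 0.043]
ee_rot: [0.708, 0.706, 0.0, 0.0]
force: [-1.0, 0.7, 5.3]
grip_width: 0.203
grasp_force: 38.9
```

Run:
```python
from h import *
np.set_printoptions(precision=4,suppress=True)
T=np.load('T5.npy'); g=lambda c,z:px2w('wrist',np.array(c)/2+[150,100],z,T)
print(g((217,262),.067),g((218,220),.034),'c',g((233,440),.073),g((232,367),.034))
```

```text
[ 0.5503 -0.176   0.067 ] [ 0.5505 -0.1764  0.034 ] c [ 0.5552 -0.2355  0.073 ] [ 0.5557 -0.2359  0.034 ]
```

play_rows(
  steps="0 0 15 0 0 0 1; 0 0 35 0 0 0 1; 0 0 40 0 0 0 1; -4 21 20 0 0 0 1; -7 45 0 0 0 0 1; -9 55 0 0 0 0 1; -9 60 0 0 0 0 1; -9 60 0 0 0 0 1; -9 60 0 0 0 0 1; -9 55 0 0 0 0 1; -7 45 0 0 0 0 1; -3 21 0 0 0 0 1; 0 0 0 0 0 0 1; 0 0 0 0 0 0 1; 0 0 -25 0 0 0 1; 0 0 -40 0 0 0 1; 0 0 -20 0 0 0 1; 0 0 0 0 0 0 1; 0 0 0 0 0 0 1",
)

```text
time_s: 15.02
tool_pos: [0.4857, 0.2453, 0.0682]
ee_rot: [0.708, 0.706, 0.0, 0.0]
force: [-0.1, -1.3, -0.4]
grip_width: 0.208
grasp_force: 39.2
```

play_rows(
  steps="0 1 -20 0 0 0 1; 0 0 -10 0 0 0 1; 0 0 -3 0 0 0 1; 0 0 -1.5 0 0 0 1; 0 0 0 0 0 0 1; 0 0 0 0 0 0 1; 0 0 0 0 0 0 0.4; 0 0 0 0 0 0 0; 0 0 0 0 0 0 0; 0 0 10 0 0 0 0; 0 0 30 0 0 0 0; 0 0 45 0 0 0 0; 0 0 32 0 0 0 0; 0 0 0 0 0 0 0; 0 0 0 0 0 0 0",
)

```text
time_s: 16.9
tool_pos: [0.4845, 0.2473, 0.1498]
ee_rot: [0.708, 0.706, -0.0, -0.0]
force: [-0.5, -0.3, -0.5]
grip_width: 0.498
grasp_force: 0.0
```

Run:
```python
from h import *
im=save('wrist','w6.png'); print(get_state()['tool_pos'])
cv2.imwrite('pics/w6c.png',cv2.resize(im[50:,150:350],None,fx=1.7,fy=1.7,interpolation=cv2.INTER_CUBIC)[:,:,::-1])
```

```text
[0.48428053 0.2471813  0.14928452]
```

View pics/w6c.png

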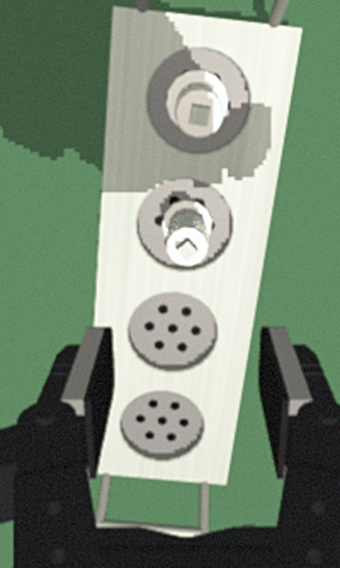

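play_rows(
  steps="3 -22 0 0 0 0 0; 7 -46 0 0 0 0 0; 9 -58 0 0 0 0 0; 9 -58 0 0 0 0 0; 9 -58 0 0 0 0 0; 9 -58 0 0 0 0 0; 8 -58 0 0 0 0 0; 8 -58 0 0 0 0 0; 6 -46 0 0 0 0 0; 3 -22 0 0 0 0 0; 0 0 0 0 0 0 0; 0 0 -30 0 0 0 0; 0 0 -23 0 0 0 0; 0 0 0 0 0 0 0; 0 0 0 0 0 0 0",
)

```text
time_s: 18.82
tool_pos: [0.5559, -0.2365, 0.0974]
ee_rot: [0.708, 0.707, 0.0, 0.0]
force: [-0.2, -1.3, 1.0]
grip_width: 0.498
grasp_force: 0.0
```

Run:
```python
from h import *
T=c2w('wrist');im=save('wrist','w7.png'); np.save('T7.npy',T);print(get_state()['tool_pos'])
cv2.imwrite('pics/w7c.png',cv2.resize(im[100:,150:350],None,fx=2,fy=2,interpolation=cv2.INTER_CUBIC)[:,:,::-1])
```

```text
[ 0.55614473 -0.23668215  0.09770586]
```

View pics/w7c.png

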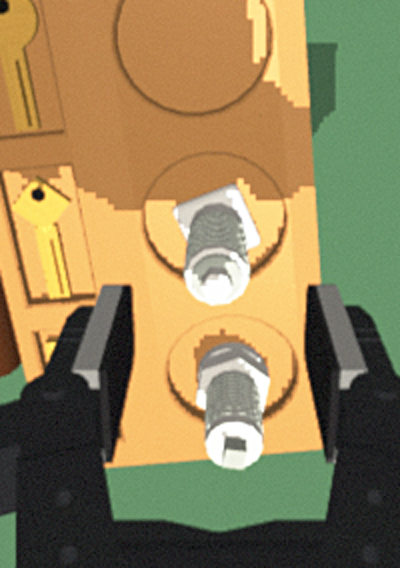

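Lock_c (square flange) is centred between the fingers, with lock_d (nut) next behind it. I'll grip it.

play_rows(
  steps="0 0 -25 0 0 0 0; 0 0 -18 0 0 0 0; 0 0 -11 0 0 0 0; 0 0 0 0 0 0 0; 0 0 0 0 0 0 0; 0 0 0 0 0 0 1; 0 0 0 0 0 0 1; 0 0 0 0 0 0 1; 0 0 0 0 0 0 1",
)

```text
time_s: 20.0
tool_pos: [0.5561, -0.2369, 0.0434]
ee_rot: [0.708, 0.706, 0.0, 0.0]
force: [-0.7, 0.1, 5.7]
grip_width: 0.204
grasp_force: 39.0
```

Run:
```python
from h import *
np.set_printoptions(precision=4,suppress=True)
T=np.load('T7.npy'); g=lambda c,z:px2w('wrist',np.array(c)/2+[150,100],z,T)
print('c',g((217,275),.073),g((216,222),.034),'d',g((235,443),.070),g((234,372),.040))
```

```text
c [ 0.5553 -0.2383  0.073 ] [ 0.5549 -0.2383  0.034 ] d [ 0.561  -0.3007  0.07  ] [ 0.5614 -0.2951  0.04  ]
```

play_rows(
  steps="0 0 15 0 0 0 1; 0 0 35 0 0 0 1; 0 0 40 0 0 0 1; -4 21 20 0 0 0 1; -8 45 0 0 0 0 1; -10 55 0 0 0 0 1; -11 60 0 0 0 0 1; -11 60 0 0 0 0 1; -11 60 0 0 0 0 1; -10 55 0 0 0 0 1; -8 45 0 0 0 0 1; -4 21 0 0 0 0 1; 0 0 0 0 0 0 1; 0 0 0 0 0 0 1; 0 0 -25 0 0 0 1; 0 0 -40 0 0 0 1; 0 0 -20 0 0 0 1; 0 0 0 0 0 0 1; 0 0 0 0 0 0 1",
)

```text
time_s: 22.38
tool_pos: [0.4796, 0.1845, 0.0687]
ee_rot: [0.708, 0.706, 0.0, 0.0]
force: [-0.6, 0.1, -1.4]
grip_width: 0.206
grasp_force: 39.2
```

play_rows(
  steps="0 1 -20 0 0 0 1; 0 0 -10 0 0 0 1; 0 0 -3 0 0 0 1; 0 0 -1.5 0 0 0 1; 0 0 0 0 0 0 1; 0 0 0 0 0 0 1; 0 0 0 0 0 0 0.4; 0 0 0 0 0 0 0; 0 0 0 0 0 0 0; 0 0 10 0 0 0 0; 0 0 30 0 0 0 0; 0 0 45 0 0 0 0; 0 0 32 0 0 0 0; 0 0 0 0 0 0 0; 0 0 0 0 0 0 0",
)

```text
time_s: 24.25
tool_pos: [0.4785, 0.1863, 0.1503]
ee_rot: [0.708, 0.706, -0.0, -0.0]
force: [0.2, 0.4, -0.9]
grip_width: 0.501
grasp_force: 0.0
```

Run:
```python
from h import *
im=save('wrist','w8.png'); print(get_state()['tool_pos'])
cv2.imwrite('pics/w8c.png',cv2.resize(im[:,150:350],None,fx=1.5,fy=1.5,interpolation=cv2.INTER_CUBIC)[:,:,::-1])
```

```text
[0.47824999 0.18623492 0.14981828]
```

View pics/w8c.png

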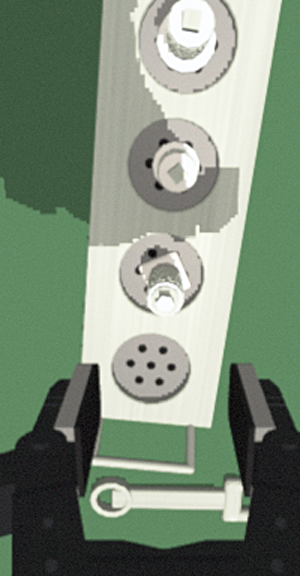

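play_rows(
  steps="4 -22 0 0 0 0 0; 8 -46 0 0 0 0 0; 10 -58 0 0 0 0 0; 10 -58 0 0 0 0 0; 10 -58 0 0 0 0 0; 10 -58 0 0 0 0 0; 10 -58 0 0 0 0 0; 10 -58 0 0 0 0 0; 7 -46 0 0 0 0 0; 4 -22 0 0 0 0 0; 0 0 0 0 0 0 0; 0 0 -30 0 0 0 0; 0 0 -23 0 0 0 0; 0 0 0 0 0 0 0; 0 0 0 0 0 0 0",
)

```text
time_s: 26.18
tool_pos: [0.5623, -0.2967, 0.098]
ee_rot: [0.707, 0.707, 0.0, 0.0]
force: [-0.3, 0.3, 1.0]
grip_width: 0.499
grasp_force: 0.0
```

Run:
```python
from h import *
T=c2w('wrist');im=save('wrist','w9.png'); np.save('T9.npy',T);print(get_state()['tool_pos'])
cv2.imwrite('pics/w9c.png',cv2.resize(im[100:,150:350],None,fx=2,fy=2,interpolation=cv2.INTER_CUBIC)[:,:,::-1])
```

```text
[ 0.56249155 -0.29714112  0.09829925]
```

View pics/w9c.png

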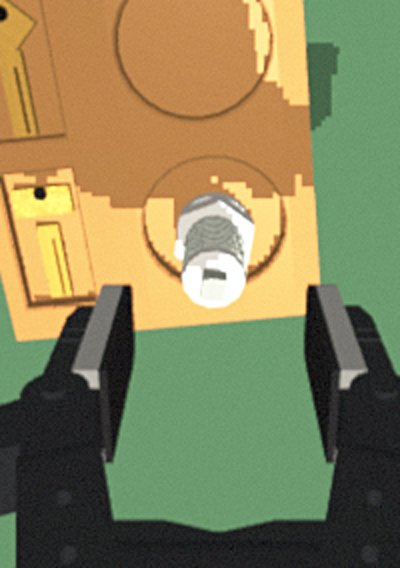

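play_rows(
  steps="-1 -2 -25 0 0 0 0; 0 0 -18 0 0 0 0; 0 0 -10 0 0 0 0; 0 0 0 0 0 0 0; 0 0 0 0 0 0 0; 0 0 0 0 0 0 1; 0 0 0 0 0 0 1; 0 0 0 0 0 0 1; 0 0 0 0 0 0 1",
)

```text
time_s: 27.35
tool_pos: [0.5611, -0.2999, 0.045]
ee_rot: [0.708, 0.706, 0.0, 0.0]
force: [-1.4, 0.9, 6.8]
grip_width: 0.208
grasp_force: 39.1
```

play_rows(
  steps="0 0 15 0 0 0 1; 0 0 35 0 0 0 1; 0 0 40 0 0 0 1; -5 21 20 0 0 0 1; -9 45 0 0 0 0 1; -11 55 0 0 0 0 1; -12 60 0 0 0 0 1; -12 60 0 0 0 0 1; -12 60 0 0 0 0 1; -12 55 0 0 0 0 1; -9 45 0 0 0 0 1; -5 22 0 0 0 0 1; 0 0 0 0 0 0 1; 0 0 0 0 0 0 1; 0 0 -25 0 0 0 1; 0 0 -40 0 0 0 1; 0 0 -20 0 0 0 1; 0 0 0 0 0 0 1; 0 0 0 0 0 0 1",
)

```text
time_s: 29.72
tool_pos: [0.4745, 0.1224, 0.0701]
ee_rot: [0.708, 0.706, 0.0, 0.0]
force: [-0.2, -0.6, -0.8]
grip_width: 0.206
grasp_force: 39.1
```

play_rows(
  steps="0 0 -20 0 0 0 1; 0 0 -10 0 0 0 1; 0 0 -3 0 0 0 1; 0 0 -1.5 0 0 0 1; 0 0 0 0 0 0 1; 0 0 0 0 0 0 1; 0 0 0 0 0 0 0.4; 0 0 0 0 0 0 0; 0 0 0 0 0 0 0; 0 0 10 0 0 0 0; 0 0 30 0 0 0 0; 0 0 45 0 0 0 0; 0 0 50 0 0 0 0; 10 -50 20 0 0 0 0; 10 -50 0 0 0 0 0; 10 -50 0 0 0 0 0; 0 0 0 0 0 0 0; 0 0 0 0 0 0 0",
)

```text
time_s: 31.98
tool_pos: [0.5036, -0.0265, 0.1901]
ee_rot: [0.708, 0.706, 0.0, -0.0]
force: [-0.1, -0.1, 0.5]
grip_width: 0.502
grasp_force: 0.0
```

Run:
```python
from h import *
im=save('wrist','w10.png'); s=save('side','s10.png')
a=cv2.resize(s[90:340,130:430],None,fx=1.8,fy=1.8,interpolation=cv2.INTER_CUBIC); b=cv2.resize(im[:250,140:270],(234,450))
cv2.imwrite('pics/f.png',np.hstack([a,b])[:,:,::-1])
```

```text
(no output)
```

View pics/f.png

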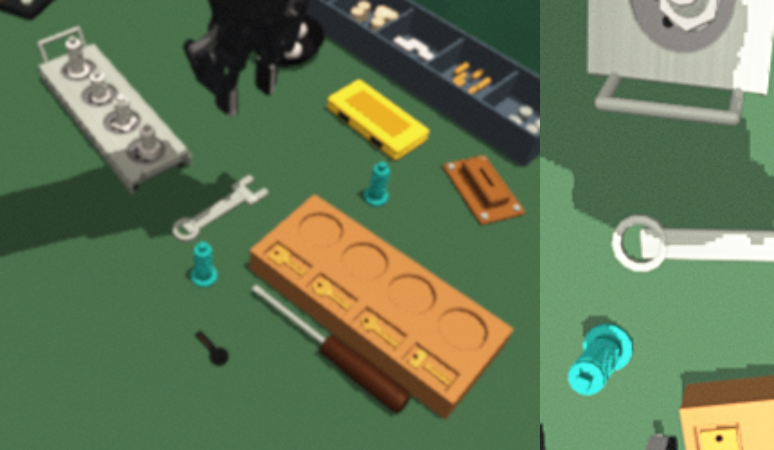

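All four locks stand upright in the rack seats in the order b, a, c, d. The keys are undisturbed and the gripper is clear.

```bash
python3 -c "
from cell import *
print(job_done())"
```

```text
the job is handed in; nothing more can be done
None
```

The four cam locks now stand face down in the wash rack in their original left-to-right order (b, a, c, d), and the keys still lie in their recesses; I handed the job in at about 32 s of the 99 s allowed, and the hand-in returned no verdict.

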